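# Take the film developing tank apart for drying

### The arm

A 6-joint arm with a two-finger parallel gripper is mounted at the origin on the work surface. World frame = base frame: x ahead of the robot, y to its left, z up, the work surface at z = 0. Lengths are in m, angles in degrees, forces in N, time in s.
With the tool pointing down it reaches from about 0.275 to 0.875 m from the base axis. Payload 12.5 kg.
Tool frame: the origin (TCP) lies midway between the tips of the shut fingers; the grasp point (between the pads) lies 19 mm behind it (ctrl.grip_depth is the distance from the TCP to the grasp point, in m); z points along the fingers, y is the line along which they close (so a half turn about z gives the same grasp; the last joint's range is limited). The gripper opens to 85 mm and grips with 20 to 120 N. Pads are 22 mm wide; open, the fingers measure 114 mm over their backs; the gripper's body (76 mm by 85 mm) begins 54 mm behind the grasp point. The pads swing forward as they close: fully open they stand 13 mm farther back than shut.
Start: joints at [66.887, 20.094, 94.641, -0, 65.266, -4.847], TCP at [0.172, 0.522, 0.231] pointing down, gripper open.
Joint ranges: [-157.81, 157.81], [-45, 120.19], [0.68, 151.7], [-89.99, 269.99], [4.06, 180], [-164.3, 164.3]. Speed limits (degrees/s): [127.2, 127.2, 159.86, 180, 180, 180].

### API

Orientations are given as a 3x3 rotation matrix whose columns are the frame's x, y, z axes.
In Python, from station import ctrl gives the robot as it stands. The module is installed in compiled form; this text tells all that it offers.
- The arm moves only by the tool arm_command, never from a script. Its arguments are lists of equal length, an entry for each row: "offset": the shift along the tool's x, y, z in m, a list of three; "rot": the turn, a rotation vector about the tool's x, y, z in rad, a list of three; "hand": the opening, from 0 (shut) to 1 (fully open). A call has 1 to 20 rows; each row is the pose to reach, as a shift and turn from the pose commanded when the call began, along the tool's axes at that moment; what a row does not reach only later rows make up. A row lasts 1/10 s, in which the tool goes at most 50 mm and 8.59 degrees, less where a joint would pass 70% of its speed; a pose out of reach is approached as far as the arm can. A call with a gripper value outside its range is refused whole. The fingers move at their own pace and stop on an object; the grip force is fixed at half the most. Time passes only in rows, so rows that repeat a pose let the fingers close. It gives the time, the measured TCP pose, the force, the opening and the grip force at its end, in the units of the state.
- ctrl.read_state(): the state, without advancing time (a new reading comes with each control period).
- ctrl.camera(name): name is "side" or "top" or "wrist"; returns a dict with "image" (480x640x3 uint8, blue, green, red), "intrinsics" (3x3 intrinsics, pixels), "k1" (the pictures are not rectified: a ray, as slopes to the right and down, at radius r is drawn at 1 + k1 r^2 times it, then the intrinsics apply), "rvec" (rotation vector, rad) and "tvec" (3), from world to camera coordinates, as OpenCV has them. Camera axes: x right, y down, z forward; pixel columns grow to the right and rows downward; lengths in m; the calibration is good to about 2 mm. A picture is of the moment at which its call begins. There is no depth.
- ctrl.finish_job(): hands the job in; it is judged then, once.
Trained networks look in a picture, given as the dict that the camera call returned (one of the last four; its "shot" number tells which), for a name from the list of things; names that differ only in an ending like _2 or _b are one class to them, and where a whole thing is asked for, a point or a joint stands for the part that bears it (a point fixed in the world has none). Each returns a list of dicts, best first, with "p" (0 to 1); they miss things now and then, are a little off and sometimes report something else, mostly with a low value. They report only what shows in the picture. A call takes as long as a camera call. They do not tell look-alikes from the thing itself.
- ctrl.outline_of(target, picture): "mask" (480x640 bool, what is visible of it) and "centre" ([column, row] in pixels, amid what is visible of it).
The state is a dict: "time_s": time; "joints": joint angles; "joint_velocities": joint speeds; "effort": joint torques, N m; "position": TCP position; "orientation": TCP orientation; "wrist_force": force on the tool from outside, world axes, zero at the start; "wrist_torque": the same for the moment, N m; "gripper_width": opening from 0.0 (shut) to 1.0 (fully open); "finger_force": force on a finger pad.
Only numpy, scipy, OpenCV 4.12 (cv2) and the standard library are available. Lean on these libraries where they do the work, as an engineer would, in place of code of your own. Each camera call takes 0.05 s, during which the arm holds its last target. There are 200 camera calls.

### The job

Take the film developing tank apart in the reverse order of its assembly so that its parts can dry on the metal tray: first lift off the lid and stand it on the tray, then lift the centre column out with the reel still on it, stand the two on the tray and let go, and last draw the reel up off the column and stand it on the tray as well. At the end lid, column and reel each stand upright on the tray floor, the reel off the column, all set down and not dropped, and the tank still stands upright where it was. Leave the bottle, the camera and the film canister alone.

Things in the scene. Friction and masses are not known exactly. Their poses are not given: they have to be found in the camera images.
- tank_rim (a point): Developing tank: plain steel round beaker, loose, outside diameter 82, inside diameter 76, height 84 mm, floor 8 mm thick, about 450 g. This point is the centre of its mouth at rim height, 84 mm above the counter; z is up along its axis. Column, reel and lid start nested in it on the same axis.
- tank: The same tank; origin at the centre of its underside, z up. As nested: the column stands on the tank floor, its top 18 mm above the rim, inside the hollow lid; the reel sits on the column's foot, its top 6 mm below the rim, with only 5 mm between reel and tank wall, so fingers cannot take the reel there; the lid's underside is 4 mm below the rim.
- lid_center (a point): Lid: black plastic, round, loose on the tank rim, not screwed; 46 mm high, about 80 g. From below: locating ring of diameter 72, 0 to 4 mm, hanging in the mouth (2 mm play); flange of diameter 84, 4 to 9 mm; straight cylindrical cap of diameter 46, 9 to 46 mm, to hold it by. The point is on the axis, half-way up (23 mm above its underside); z is up along the axis.
- lid: The same lid; origin on the axis at its underside, z up. It stands on the tray on its locating ring, the cap upward.
- column_center (a point): Centre column: black plastic, loose, 94 mm high, about 70 g: a round foot of diameter 60, 10 mm thick, and above it a straight round stem of diameter 18. With the reel on, the top 24 mm of the stem stand free above the reel. The foot carries the reel: lifting the column lifts the reel. The point is on the axis, half-way up (47 mm above its underside); z is up along the axis.
- column: The same column; origin at the centre of the underside of its foot, z up. Hidden by the lid until that is off.
- reel_center (a point): Film reel: white plastic, loose, 60 mm high, about 70 g: two round flanges of diameter 66 (0 to 10 mm and 42 to 60 mm above its underside) on a hub of diameter 30, with a through hole of diameter 23 for the column's stem (2.5 mm play a side). Once out of the tank it is held across the flanges. The point is on the axis, half-way up (30 mm above its underside); z is up along the axis.
- reel: The same reel; origin on the axis at its underside, z up. It comes off the column upwards only: its underside, resting 10 mm above the column's, must rise more than 84 mm.
- tray_in (a point): Drying tray: fixed, grey painted metal, 220 (its x) by 320 (its y) mm outside, with a low wall 5 mm thick whose top is 18 mm above the counter; inside 210 by 310 mm, level, empty at the start. The point is the centre of the inner floor (upper face); x and y run along the sides, z is up. Tank and tray lie on opposite sides of the robot's centre line, left or right by chance.
- bottle_center (a point): Bystander: small white rinse bottle with a blue cap, diameter 50, 110 mm high, loose; the point is half-way up on its axis.
- camera_center (a point): Bystander: black camera, body 45 (x) by 128 (y) by 75 mm, lens sticking out 35 mm to its -x, viewfinder hump up to 91 mm; loose; the point is the centre of the body, 37.5 mm above its underside.
- canister_center (a point): Bystander: small black film canister with a white cap, diameter 31, 50 mm high, loose; the point is half-way up on its axis.
There are look-alikes about, which are no part of the job. Leave any pink look-alike of the lid alone.

How it is judged (in metres and radians):
On the way, in this order (a step that is already met when the one before it is completed fails the run):
1. the lid stands upright on the tray, let go, while column and reel are still in the tank (x of lid_center in the frame of tray_in between -0.105 and 0.105 m and y of lid_center in the frame of tray_in between -0.155 and 0.155 m and z of lid_center in the frame of tray_in between 0.017 and 0.029 m and angle between lid_center's own z axis and vertical below 0.12 rad and contact force between lid and the fingers below 0.05 N and linear speed of lid below 0.03 m/s and angular speed of lid below 0.3 rad/s and horizontal distance between each of column_center, reel_center and tank_rim below 0.02 m and z of column_center in the frame of tank_rim below 0 m), for 0.1 s.
2. the column stands upright on the tray with the reel still on it, both let go (x of column_center in the frame of tray_in between -0.105 and 0.105 m and y of column_center in the frame of tray_in between -0.155 and 0.155 m and z of column_center in the frame of tray_in between 0.041 and 0.053 m and angle between column_center's own z axis and vertical below 0.12 rad and contact force between each of column, reel and the fingers below 0.05 N and linear speed of column below 0.03 m/s and angular speed of column below 0.3 rad/s and horizontal distance between reel_center and column_center below 0.01 m and z of reel_center in the frame of column_center below 0 m), for 0.1 s.
At the end, for the whole second after the job is handed in: Lid, column and reel each stand upright (within 0.12 rad) and still on the tray floor (height within 6 mm), centres inside the tray's inner area, let go; the reel is off the column; the tank stands upright (within 0.1 rad), less than 40 mm from where it was (x of lid_center in the frame of tray_in between -0.105 and 0.105 m and y of lid_center in the frame of tray_in between -0.155 and 0.155 m and z of lid_center in the frame of tray_in between 0.017 and 0.029 m and angle between each of lid_center, column_center, reel_center's own z axis and vertical below 0.12 rad and linear speed of each of lid, column, reel, tank below 0.03 m/s and angular speed of each of lid, column, reel, tank below 0.3 rad/s and x of column_center in the frame of tray_in between -0.105 and 0.105 m and y of column_center in the frame of tray_in between -0.155 and 0.155 m and z of column_center in the frame of tray_in between 0.041 and 0.053 m and x of reel_center in the frame of tray_in between -0.105 and 0.105 m and y of reel_center in the frame of tray_in between -0.155 and 0.155 m and z of reel_center in the frame of tray_in between 0.024 and 0.036 m and angle between tank_rim's own z axis and vertical below 0.1 rad and distance of tank_rim from where it was at the start of the episode below 0.04 m); the robot touches nothing.
It fails at once if the bottle, camera or canister is pushed more than 30 mm or toppled ((distance of bottle_center from where it was at the start of the episode above 0.03 m or angle between bottle_center's own z axis and vertical above 0.3 rad) or (distance of camera_center from where it was at the start of the episode above 0.03 m or angle between camera_center's own z axis and vertical above 0.3 rad) or (distance of canister_center from where it was at the start of the episode above 0.03 m or angle between canister_center's own z axis and vertical above 0.3 rad)).
It fails at once if the lid is dropped: in free fall, touched by nothing, faster than 0.7 m/s (a fall of about 25 mm) (contact force between lid and anything else below 0.001 N and linear speed of lid above 0.7 m/s).
It fails at once if the column is dropped: in free fall, touched by nothing, faster than 0.7 m/s (a fall of about 25 mm) (contact force between column and anything else below 0.001 N and linear speed of column above 0.7 m/s).
It fails at once if the reel is dropped: in free fall, touched by nothing, faster than 0.7 m/s (a fall of about 25 mm) (contact force between reel and anything else below 0.001 N and linear speed of reel above 0.7 m/s).
It also fails if it takes over 67 s, if anything falls off the work surface, if the arm or the gripper's body presses on something with over 40 N, if the wrist force passes 120 N, or if a joint passes its speed limit or range.

## Working session

There is one attempt and no reset: what is moved stays moved. The work goes in short steps, Python scripts to look and compute and a tool call to move; the robot and the scene stay as the last step left them, time stands still between calls to the robot, and variables do not carry over. Pictures are saved under pics/ and viewed, at most 10 in all, crops included, and the job is handed in when it is done.

Besides the shell and the picture viewer there is one more tool, called after "Request:" as name(argument=value, ...) on one line, values as JSON. arm_command: Moves the arm, as the interface text tells. Its arguments: {"type":"object","properties":{"offset":{"type":"array","items":{"type":"array","items":{"type":"number"}}},"rot":{"type":"array","items":{"type":"array","items":{"type":"number"}}},"hand":{"type":"array","items":{"type":"number"}}},"required":["offset","rot","hand"]}

```bash
mkdir -p pics
cat > h.py <<'E'
import numpy as np, cv2
from station import ctrl
def ray(p,uv):
    K=p["intrinsics"];d=np.array([(uv[0]-K[0][2])/K[0][0],(uv[1]-K[1][2])/K[1][1]]);s=d.copy()
    for _ in range(30): s=d/(1+p["k1"]*(s@s))
    R=cv2.Rodrigues(np.array(p["rvec"],float))[0];t=np.array(p["tvec"],float).ravel()
    return -R.T@t, R.T@np.array([s[0],s[1],1])
def at_z(p,uv,z):
    o,d=ray(p,uv);return o+d*(z-o[2])/d[2]
def proj(p,X):
    R=cv2.Rodrigues(np.array(p["rvec"],float))[0];c=R@np.array(X,float)+np.array(p["tvec"],float).ravel()
    s=c[:2]/c[2];s=s*(1+p["k1"]*(s@s));K=p["intrinsics"];return np.array([K[0][0]*s[0]+K[0][2],K[1][1]*s[1]+K[1][2]])
def bbox(m):
    r,c=np.where(m);return c.min(),c.max(),r.min(),r.max()
E
python3 - <<'E'
from h import *
im=[]
for n in("top","side"):
    p=ctrl.camera(n);im.append(p["image"])
    print(n,ray(p,(320,240)))
    for t,z in(("lid",.103),("tank",.05),("tray_in",.01),("bottle_center",.055),("camera_center",.037),("canister_center",.025)):
        for o in ctrl.outline_of(t,p)[:3]:
            print(t,round(o["p"],2),np.round(o["centre"]),bbox(o["mask"]),np.round(at_z(p,o["centre"],z),3))
    cv2.imwrite(f"pics/{n}0.png",p["image"])
s=ctrl.read_state();print(s["orientation"],s["position"],s["wrist_force"])
E
```

```text
top (array([ 0.42916225, -0.01646928,  0.98596119]), array([ 0.13426429, -0.01693368, -0.99098902]))
lid 0.97 [473. 216.] (np.int64(450), np.int64(496), np.int64(192), np.int64(237)) [ 0.585 -0.277  0.103]
lid 0.61 [406. 221.] (np.int64(380), np.int64(431), np.int64(198), np.int64(248)) [ 0.578 -0.169  0.103]
lid 0.57 [391. 159.] (np.int64(369), np.int64(414), np.int64(136), np.int64(180)) [ 0.68  -0.148  0.103]
tank 0.67 [382. 240.] (np.int64(375), np.int64(408), np.int64(219), np.int64(253)) [ 0.555 -0.136  0.05 ]
tray_in 0.89 [183. 269.] (np.int64(90), np.int64(280), np.int64(201), np.int64(337)) [0.512 0.204 0.01 ]
bottle_center 0.87 [225. 121.] (np.int64(209), np.int64(242), np.int64(101), np.int64(143)) [0.763 0.128 0.055]
bottle_center 0.61 [405. 223.] (np.int64(380), np.int64(431), np.int64(198), np.int64(248)) [ 0.582 -0.176  0.055]
camera_center 0.58 [307. 121.] (np.int64(265), np.int64(340), np.int64(91), np.int64(154)) [ 0.768 -0.012  0.037]
camera_center 0.29 [382. 243.] (np.int64(375), np.int64(408), np.int64(221), np.int64(253)) [ 0.551 -0.139  0.037]
canister_center 0
[... 585 characters left out ...]
64(264)) [ 0.575 -0.127  0.05 ]
tray_in 0.94 [334. 403.] (np.int64(248), np.int64(421), np.int64(314), np.int64(479)) [0.513 0.234 0.01 ]
tray_in 0.48 [309. 246.] (np.int64(288), np.int64(329), np.int64(224), np.int64(264)) [ 0.582 -0.185  0.01 ]
bottle_center 0.79 [178. 332.] (np.int64(162), np.int64(198), np.int64(294), np.int64(358)) [0.765 0.145 0.055]
camera_center 0.63 [198. 278.] (np.int64(181), np.int64(228), np.int64(249), np.int64(318)) [ 0.776 -0.022  0.037]
[[-9.49625934e-01  3.13385682e-01  2.37679107e-05]
 [ 3.13385682e-01  9.49625933e-01  2.49579070e-05]
 [-1.47491737e-05  3.11491986e-05 -9.99999999e-01]] [0.17234801 0.52228532 0.23130146] [ 0.74813338 -0.19601506  1.50262159]
```

View pics/top0.png

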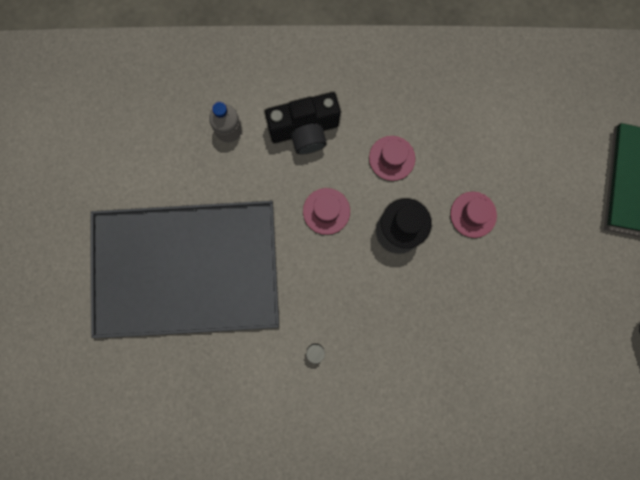

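View pics/side0.png

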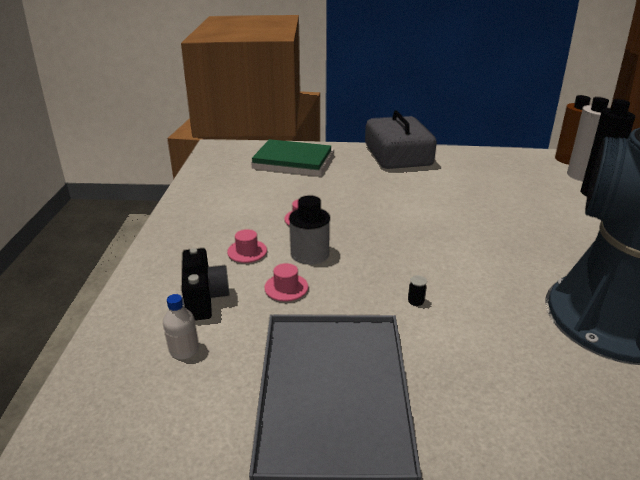

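The real (black) lid on the tank shows at (406,222) in the top view. The pink look-alikes are at (327,211), (392,158) and (473,216), and the tray is at (185,270). Next I move above the tank, turning the tool to line up with the world axes.

Request:
arm_command(offset=[[-0.6, -0.533, -0.04], [-0.6, -0.533, -0.04], [-0.6, -0.533, -0.04], [-0.6, -0.533, -0.04], [-0.6, -0.533, -0.04], [-0.6, -0.533, -0.04], [-0.6, -0.533, -0.04], [-0.6, -0.533, -0.04], [-0.6, -0.533, -0.04], [-0.6, -0.533, -0.04], [-0.6, -0.533, -0.04], [-0.6, -0.533, -0.04], [-0.6, -0.533, -0.04], [-0.6, -0.533, -0.04], [-0.6, -0.533, -0.04], [-0.6, -0.533, -0.04], [-0.6, -0.533, -0.04], [-0.6, -0.533, -0.04], [-0.6, -0.533, -0.04], [-0.6, -0.533, -0.04]], rot=[[0, 0, -0.3187], [0, 0, -0.3187], [0, 0, -0.3187], [0, 0, -0.3187], [0, 0, -0.3187], [0, 0, -0.3187], [0, 0, -0.3187], [0, 0, -0.3187], [0, 0, -0.3187], [0, 0, -0.3187], [0, 0, -0.3187], [0, 0, -0.3187], [0, 0, -0.3187], [0, 0, -0.3187], [0, 0, -0.3187], [0, 0, -0.3187], [0, 0, -0.3187], [0, 0, -0.3187], [0, 0, -0.3187], [0, 0, -0.3187]], hand=[1, 1, 1, 1, 1, 1, 1, 1, 1, 1, 1, 1, 1, 1, 1, 1, 1, 1, 1, 1])

```text
time_s: 2.7
position: [0.5747, -0.1706, 0.2715]
orientation: [[-1.0, -0.001, -0.0], [-0.001, 1.0, 0.0], [0.0, 0.0, -1.0]]
wrist_force: [-0.7, -0.0, -0.4]
gripper_width: 0.996
finger_force: 0.0
```

Run:
```python
from h import *
s=ctrl.read_state();print(s["time_s"],np.round(s["orientation"],3),s["position"],s["joints"])
p=ctrl.camera("wrist");cv2.imwrite("pics/w1.png",p["image"]);print(ray(p,(320,240)))
for o in ctrl.outline_of("lid",p)[:3]+ctrl.outline_of("tank",p)[:2]: print(round(o["p"],2),np.round(o["centre"]),bbox(o["mask"]),np.round(at_z(p,o["centre"],.105),3))
print("expected cap top, flange",proj(p,(.575,-.172,.126)),proj(p,(.575,-.172,.089)))
t=ctrl.camera("top");o=ctrl.outline_of("tray_in",t)[0]
c,_=cv2.findContours(o["mask"].astype(np.uint8),0,2);c=max(c,key=cv2.contourArea)
b=cv2.boxPoints(cv2.minAreaRect(c));print(np.round([at_z(t,u,.018) for u in b],3), np.round(b))
```

```text
2.7 [[-1.    -0.001 -0.   ]
 [-0.001  1.     0.   ]
 [ 0.     0.    -1.   ]] [ 0.57465068 -0.17062122  0.2714877 ] [-2.09892823e+01  2.32328929e+01  8.42150085e+01  8.15277432e-03
  7.25611534e+01 -1.11057031e+02]
(array([ 0.50281401, -0.17186141,  0.41416887]), array([ 0.26399118, -0.00222608, -0.96470097]))
0.77 [317. 224.] (np.int64(268), np.int64(372), np.int64(171), np.int64(273)) [ 0.575 -0.175  0.105]
0.74 [445. 238.] (np.int64(405), np.int64(485), np.int64(200), np.int64(278)) [ 0.586 -0.076  0.105]
0.68 [188. 231.] (np.int64(147), np.int64(227), np.int64(192), np.int64(271)) [ 0.58  -0.274  0.105]
0.94 [319. 171.] (np.int64(288), np.int64(354), np.int64(163), np.int64(181)) [ 0.535 -0.173  0.105]
expected cap top, flange [320.74049654 230.92877796] [320.76685295 219.60697126]
[[0.617 0.379 0.018]
 [0.631 0.048 0.018]
 [0.41  0.037 0.018]
 [0.396 0.357 0.018]] [[ 85. 210.]
 [273. 200.]
 [279. 329.]
 [ 91. 338.]]
```

View pics/w1.png

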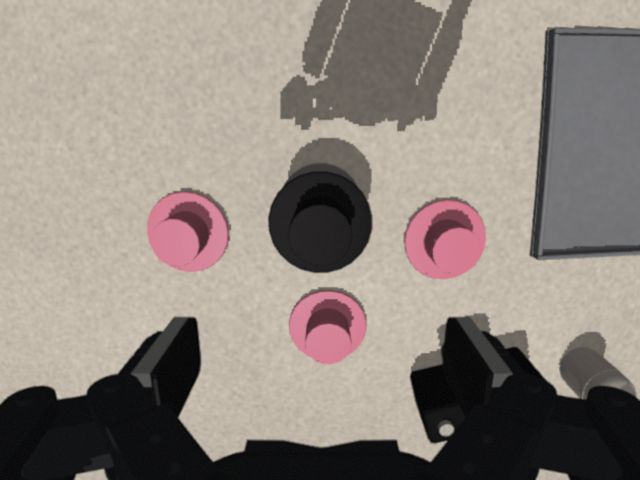

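The wrist view shows the flange circle centred at (320,222), which puts the tank axis at about (0.577, -0.1725). I'll descend and grip the cap.

Request:
arm_command(offset=[[-0.0023, -0.002, 0.05], [-0.0023, -0.002, 0.1], [-0.0023, -0.002, 0.14], [-0.0023, -0.002, 0.165], [-0.0023, -0.002, 0.1785], [-0.0023, -0.002, 0.1785], [-0.0023, -0.002, 0.1785], [-0.0023, -0.002, 0.1785], [-0.0023, -0.002, 0.1785], [-0.0023, -0.002, 0.1785], [-0.0023, -0.002, 0.1785], [-0.0023, -0.002, 0.1785], [-0.0023, -0.002, 0.1785], [-0.0023, -0.002, 0.1785]], rot=[[0, 0, 0], [0, 0, 0], [0, 0, 0], [0, 0, 0], [0, 0, 0], [0, 0, 0], [0, 0, 0], [0, 0, 0], [0, 0, 0], [0, 0, 0], [0, 0, 0], [0, 0, 0], [0, 0, 0], [0, 0, 0]], hand=[1, 1, 1, 1, 1, 1, 0.2, 0.2, 0.2, 0.2, 0.2, 0.2, 0.2, 0.2])

```text
time_s: 4.35
position: [0.5782, -0.1742, 0.0946]
orientation: [[-1.0, -0.0, 0.003], [-0.0, 1.0, -0.001], [-0.003, -0.001, -1.0]]
wrist_force: [-1.4, 1.2, 6.5]
gripper_width: 0.521
finger_force: 61.2
```

Request:
arm_command(offset=[[0, 0, -0.01], [0, 0, -0.03], [0, 0, -0.07], [0, 0, -0.09], [0.015, 0.07, -0.09], [0.022, 0.12, -0.09], [0.03, 0.17, -0.09], [0.038, 0.22, -0.09], [0.046, 0.27, -0.09], [0.053, 0.32, -0.09], [0.06, 0.37, -0.09], [0.068, 0.42, -0.09], [0.074, 0.455, -0.09], [0.078, 0.474, -0.09], [0.078, 0.474, -0.05], [0.078, 0.474, 0], [0.078, 0.474, 0.03], [0.078, 0.474, 0.05], [0.078, 0.474, 0.06], [0.078, 0.474, 0.06]], rot=[[0, 0, 0], [0, 0, 0], [0, 0, 0], [0, 0, 0], [0, 0, 0], [0, 0, 0], [0, 0, 0], [0, 0, 0], [0, 0, 0], [0, 0, 0], [0, 0, 0], [0, 0, 0], [0, 0, 0], [0, 0, 0], [0, 0, 0], [0, 0, 0], [0, 0, 0], [0, 0, 0], [0, 0, 0], [0, 0, 0]], hand=[0.2, 0.2, 0.2, 0.2, 0.2, 0.2, 0.2, 0.2, 0.2, 0.2, 0.2, 0.2, 0.2, 0.2, 0.2, 0.2, 0.2, 0.2, 0.2, 0.2])

```text
time_s: 6.35
position: [0.4992, 0.2999, 0.0325]
orientation: [[-1.0, 0.0, -0.001], [0.0, 1.0, -0.001], [0.001, -0.001, -1.0]]
wrist_force: [-1.4, 0.4, -0.7]
gripper_width: 0.525
finger_force: 61.4
```

Run:
```python
from h import *
p=ctrl.camera("wrist");q=ctrl.camera("side")
im=np.hstack([cv2.resize(p["image"],(400,300)),cv2.resize(q["image"],(400,300))])
cv2.imwrite("pics/2.png",im)
for o in ctrl.outline_of("tray_in",q)[:1]: 
    c,_=cv2.findContours(o["mask"].astype(np.uint8),0,2);c=max(c,key=cv2.contourArea)
    b=cv2.approxPolyDP(cv2.convexHull(c),8,True)[:,0];print(b.tolist(),np.round([at_z(q,u,.018) for u in b],3))
```

```text
[[270, 315], [397, 328], [421, 479], [249, 479]] [[0.633 0.051 0.018]
 [0.413 0.072 0.018]
 [0.398 0.36  0.018]
 [0.616 0.373 0.018]]
```

View pics/2.png

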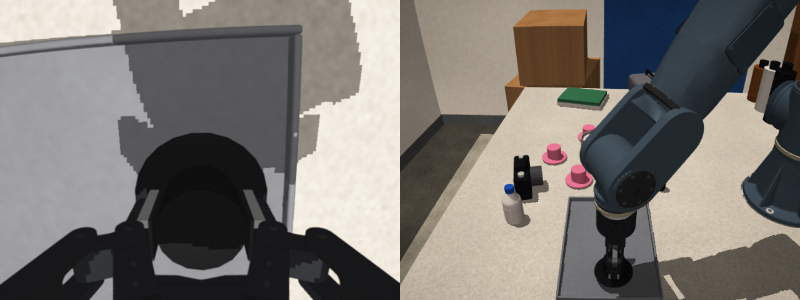

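The lid hangs in the gripper at the tray's far end, and its flange clears the wall. I'll lower it to contact.

Request:
arm_command(offset=[[0, 0, 0.005], [0, 0, 0.01], [0, 0, 0.011], [0, 0, 0.011]], rot=[[0, 0, 0], [0, 0, 0], [0, 0, 0], [0, 0, 0]], hand=[0.2, 0.2, 0.2, 0.2])

```text
time_s: 6.9
position: [0.4993, 0.3, 0.0216]
orientation: [[-1.0, 0.0, -0.0], [0.0, 1.0, -0.0], [0.0, -0.0, -1.0]]
wrist_force: [0.4, 1.5, -0.1]
gripper_width: 0.524
finger_force: 61.4
```

Request:
arm_command(offset=[[0, 0, 0.002], [0, 0, 0.003], [0, 0, 0.003], [0, 0, 0.003]], rot=[[0, 0, 0], [0, 0, 0], [0, 0, 0], [0, 0, 0]], hand=[0.2, 0.2, 0.2, 0.2])

```text
time_s: 7.3
position: [0.4995, 0.3002, 0.0196]
orientation: [[-1.0, 0.0, 0.0], [0.0, 1.0, 0.0], [-0.0, 0.0, -1.0]]
wrist_force: [-3.5, -1.2, 9.6]
gripper_width: 0.524
finger_force: 62.4
```

Request:
arm_command(offset=[[0, 0, 0], [0, 0, 0], [0, 0, 0], [0, 0, 0], [0, 0, 0], [0, 0, -0.03], [0, 0, -0.08], [0, 0, -0.13], [0, 0, -0.18], [-0.009, -0.05, -0.2], [-0.018, -0.1, -0.2], [-0.026, -0.15, -0.2], [-0.034, -0.2, -0.2], [-0.042, -0.25, -0.2], [-0.05, -0.3, -0.2], [-0.058, -0.35, -0.2], [-0.066, -0.4, -0.2], [-0.074, -0.45, -0.2], [-0.078, -0.473, -0.2], [-0.078, -0.473, -0.2]], rot=[[0, 0, 0], [0, 0, 0], [0, 0, 0], [0, 0, 0], [0, 0, 0], [0, 0, 0], [0, 0, 0], [0, 0, 0], [0, 0, 0], [0, 0, 0], [0, 0, 0], [0, 0, 0], [0, 0, 0], [0, 0, 0], [0, 0, 0], [0, 0, 0], [0, 0, 0], [0, 0, 0], [0, 0, 0], [0, 0, 0]], hand=[1, 1, 1, 1, 1, 1, 1, 1, 1, 1, 1, 1, 1, 1, 1, 1, 1, 1, 1, 1])

```text
time_s: 9.3
position: [0.5774, -0.1767, 0.2184]
orientation: [[-1.0, 0.004, 0.0], [0.004, 1.0, -0.001], [-0.0, -0.001, -1.0]]
wrist_force: [-0.1, 0.7, 0.3]
gripper_width: 1.004
finger_force: 0.0
```

Run:
```python
from h import *
print(ctrl.read_state()["position"])
p=ctrl.camera("wrist")
for t,z in (("column",.102),("reel",.078),("tank",.084)):
    for o in ctrl.outline_of(t,p)[:2]: 
        b=bbox(o["mask"]);print(t,round(o["p"],2),np.round(o["centre"]),b,np.round(at_z(p,((b[0]+b[1])/2,(b[2]+b[3])/2),z),4))
print(proj(p,(.577,-.1725,.102)),proj(p,(.577,-.1725,.084)))
t=ctrl.camera("side")
for o in ctrl.outline_of("lid",t)[:4]:print(round(o["p"],2),np.round(o["centre"]),np.round(at_z(t,o["centre"],.03),3))
cv2.imwrite("pics/3.png",np.hstack([p["image"][100:340,120:520],t["image"][240:480,240:640]]))
```

```text
[ 0.57742677 -0.17674588  0.21842129]
column 0.98 [331. 237.] (np.int64(315), np.int64(343), np.int64(218), np.int64(255)) [ 0.5742 -0.1729  0.102 ]
column 0.24 [348. 270.] (np.int64(269), np.int64(389), np.int64(164), np.int64(290)) [ 0.568  -0.1729  0.102 ]
reel 0.97 [328. 218.] (np.int64(282), np.int64(375), np.int64(180), np.int64(277)) [ 0.5748 -0.1728  0.078 ]
[329.64615371 240.70060805] [329.14513547 233.70190209]
0.94 [285. 282.] [ 0.614 -0.029  0.03 ]
0.72 [245. 250.] [ 0.708 -0.133  0.03 ]
0.66 [416. 288.] [ 0.373 -0.026  0.03 ]
0.63 [342. 438.] [0.5  0.31 0.03]
```

View pics/3.png

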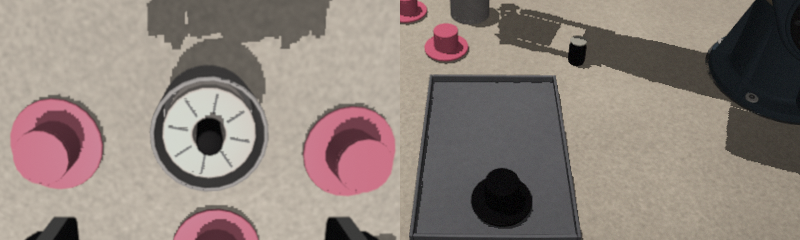

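The lid stands on the tray at (342,438) in the side view. The reel and column are in the tank, and the rim and stem agree with (0.577, -0.1725). I'll grip the stem.

Request:
arm_command(offset=[[0, 0, 0.04], [0, 0, 0.08], [0, 0, 0.11], [0, 0, 0.125], [0, 0, 0.135], [0, 0, 0.137], [0, 0, 0.137], [0, 0, 0.137], [0, 0, 0.137], [0, 0, 0.137], [0, 0, 0.137], [0, 0, 0.137], [0, 0, 0.137], [0, 0, 0.137], [0, 0, 0.137], [0, 0, 0.137], [0, 0, 0.137]], rot=[[0, 0, 0], [0, 0, 0], [0, 0, 0], [0, 0, 0], [0, 0, 0], [0, 0, 0], [0, 0, 0], [0, 0, 0], [0, 0, 0], [0, 0, 0], [0, 0, 0], [0, 0, 0], [0, 0, 0], [0, 0, 0], [0, 0, 0], [0, 0, 0], [0, 0, 0]], hand=[1, 1, 1, 1, 1, 1, 0.05, 0.05, 0.05, 0.05, 0.05, 0.05, 0.05, 0.05, 0.05, 0.05, 0.05])

```text
time_s: 11.3
position: [0.5777, -0.1729, 0.0824]
orientation: [[-1.0, 0.0, 0.001], [0.0, 1.0, -0.0], [-0.001, -0.0, -1.0]]
wrist_force: [-1.2, 1.8, 6.1]
gripper_width: 0.185
finger_force: 58.7
```

Request:
arm_command(offset=[[0, 0, -0.005], [0, 0, -0.015], [0, 0, -0.035], [0, 0, -0.06], [0, 0, -0.09], [0, 0, -0.12], [0, 0, -0.135], [0.012, 0.03, -0.135], [0.028, 0.07, -0.135], [0.043, 0.12, -0.135], [0.058, 0.165, -0.135], [0.074, 0.21, -0.135], [0.09, 0.255, -0.135], [0.102, 0.29, -0.135], [0.107, 0.303, -0.135], [0.107, 0.303, -0.11], [0.107, 0.303, -0.07], [0.107, 0.303, -0.035], [0.107, 0.303, -0.015], [0.107, 0.303, -0.015]], rot=[[0, 0, 0], [0, 0, 0], [0, 0, 0], [0, 0, 0], [0, 0, 0], [0, 0, 0], [0, 0, 0], [0, 0, 0], [0, 0, 0], [0, 0, 0], [0, 0, 0], [0, 0, 0], [0, 0, 0], [0, 0, 0], [0, 0, 0], [0, 0, 0], [0, 0, 0], [0, 0, 0], [0, 0, 0], [0, 0, 0]], hand=[0.05, 0.05, 0.05, 0.05, 0.05, 0.05, 0.05, 0.05, 0.05, 0.05, 0.05, 0.05, 0.05, 0.05, 0.05, 0.05, 0.05, 0.05, 0.05, 0.05])

```text
time_s: 13.3
position: [0.4692, 0.1293, 0.0949]
orientation: [[-1.0, 0.001, -0.004], [0.001, 1.0, -0.001], [0.004, -0.001, -1.0]]
wrist_force: [-0.2, -0.5, -1.0]
gripper_width: 0.184
finger_force: 58.9
```

Run:
```python
from h import *
q=ctrl.camera("side")
cv2.imwrite("pics/4.png",cv2.resize(q["image"][120:480,160:640],(800,600)))
```

```text
(no output)
```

View pics/4.png

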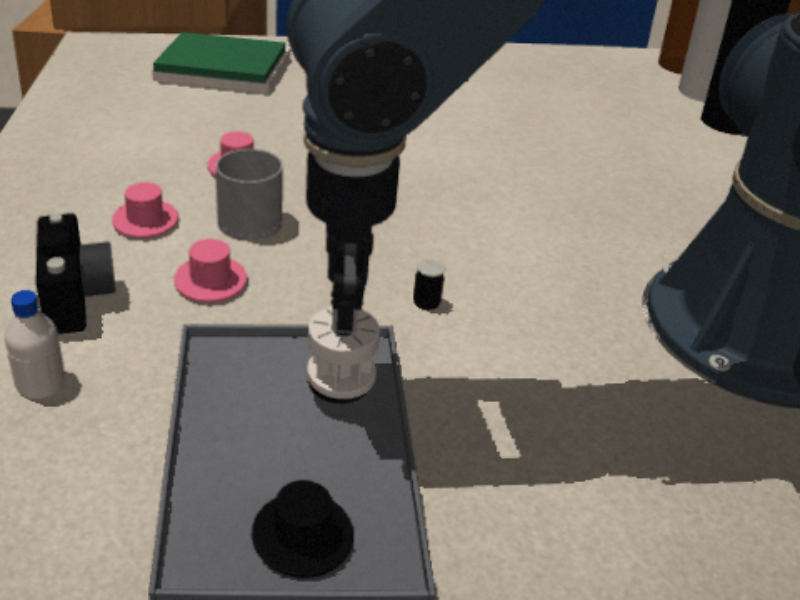

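The reel and column hang level over the tray, and the tank stands where it was. I'll lower them gently.

Request:
arm_command(offset=[[0, 0, 0.005], [0, 0, 0.01], [0, 0, 0.013], [0, 0, 0.014], [0, 0, 0.014]], rot=[[0, 0, 0], [0, 0, 0], [0, 0, 0], [0, 0, 0], [0, 0, 0]], hand=[0.05, 0.05, 0.05, 0.05, 0.05])

```text
time_s: 13.85
position: [0.4705, 0.1301, 0.0829]
orientation: [[-1.0, 0.0, 0.0], [0.0, 1.0, 0.0], [-0.0, 0.0, -1.0]]
wrist_force: [0.9, 0.9, -0.8]
gripper_width: 0.184
finger_force: 58.9
```

Request:
arm_command(offset=[[0, 0, 0.002], [0, 0, 0.0035], [0, 0, 0.0045], [0, 0, 0.0045], [0, 0, 0.0045]], rot=[[0, 0, 0], [0, 0, 0], [0, 0, 0], [0, 0, 0], [0, 0, 0]], hand=[0.05, 0.05, 0.05, 0.05, 0.05])

```text
time_s: 14.35
position: [0.4709, 0.1305, 0.0792]
orientation: [[-1.0, 0.0, 0.001], [0.0, 1.0, 0.001], [-0.001, 0.001, -1.0]]
wrist_force: [-3.7, 2.7, 10.6]
gripper_width: 0.183
finger_force: 60.4
```

Request:
arm_command(offset=[[0, 0, 0], [0, 0, 0], [0, 0, 0], [0, 0, 0], [0, 0, 0], [0, 0, 0], [0, 0, 0], [0, 0, -0.03], [0, 0, -0.07], [0, 0, -0.1], [0, 0, -0.12], [0, 0, -0.12], [0, 0, -0.12]], rot=[[0, 0, 0], [0, 0, 0], [0, 0, 0], [0, 0, 0], [0, 0, 0], [0, 0, 0], [0, 0, 0], [0, 0, 0], [0, 0, 0], [0, 0, 0], [0, 0, 0], [0, 0, 0], [0, 0, 0]], hand=[1, 1, 1, 1, 1, 1, 1, 1, 1, 1, 1, 1, 1])

```text
time_s: 15.65
position: [0.4702, 0.1301, 0.198]
orientation: [[-1.0, 0.0, 0.0], [0.0, 1.0, 0.0], [-0.0, 0.0, -1.0]]
wrist_force: [-0.1, 0.4, -0.9]
gripper_width: 1.003
finger_force: 0.0
```

Run:
```python
from h import *
print(ctrl.read_state()["position"])
p=ctrl.camera("wrist")
for t,z in (("column",.099),("reel",.075)):
    for o in ctrl.outline_of(t,p)[:2]: 
        b=bbox(o["mask"]);print(t,round(o["p"],2),b,np.round(at_z(p,((b[0]+b[1])/2,(b[2]+b[3])/2),z),4))
print(proj(p,(.4705,.1303,.099)),proj(p,(.4705,.1303,.075)))
cv2.imwrite("pics/5.png",p["image"])
```

```text
[0.47023217 0.13006097 0.1979946 ]
column 0.67 (np.int64(308), np.int64(337), np.int64(221), np.int64(264)) [0.4661 0.1297 0.099 ]
reel 0.79 (np.int64(276), np.int64(374), np.int64(178), np.int64(283)) [0.4647 0.1315 0.075 ]
[323.42242414 249.55508271] [323.22478959 239.11663079]
```

View pics/5.png

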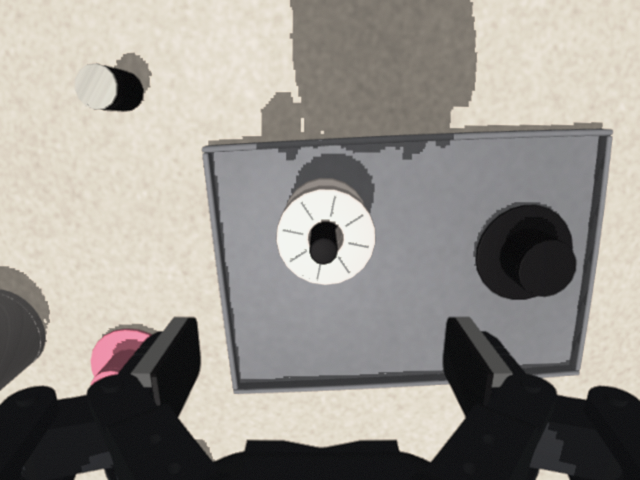

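The column and reel stand upright on the tray. The stem top is at (323,250) and the reel top is centred at about (325,236), within its play. I'll grip the reel's upper flange.

Request:
arm_command(offset=[[0.001, 0, 0.05], [0.001, 0, 0.09], [0.001, 0, 0.125], [0.001, 0, 0.145], [0.001, 0, 0.157], [0.001, 0, 0.158], [0.001, 0, 0.158], [0.001, 0, 0.158], [0.001, 0, 0.158], [0.001, 0, 0.158], [0.001, 0, 0.158], [0.001, 0, 0.158]], rot=[[0, 0, 0], [0, 0, 0], [0, 0, 0], [0, 0, 0], [0, 0, 0], [0, 0, 0], [0, 0, 0], [0, 0, 0], [0, 0, 0], [0, 0, 0], [0, 0, 0], [0, 0, 0]], hand=[1, 1, 1, 1, 1, 1, 0.5, 0.5, 0.5, 0.5, 0.5, 0.5])

```text
time_s: 17.0
position: [0.47, 0.1302, 0.0418]
orientation: [[-1.0, -0.0, 0.002], [-0.0, 1.0, 0.0], [-0.002, 0.0, -1.0]]
wrist_force: [-2.6, -0.9, 5.1]
gripper_width: 0.765
finger_force: 64.9
```

Request:
arm_command(offset=[[-0.0007, 0, -0.001], [-0.0015, 0, -0.003], [-0.0015, 0, -0.006], [-0.0015, 0, -0.012], [-0.0015, 0, -0.02], [-0.0015, 0, -0.03], [-0.0015, 0, -0.04], [-0.0015, 0, -0.05], [-0.0015, 0, -0.06], [-0.0015, 0, -0.07], [-0.0015, 0, -0.08], [-0.0015, 0, -0.09], [-0.0015, 0, -0.1], [-0.0015, 0, -0.11], [-0.0015, 0, -0.12], [-0.0015, 0, -0.12]], rot=[[0, 0, 0], [0, 0, 0], [0, 0, 0], [0, 0, 0], [0, 0, 0], [0, 0, 0], [0, 0, 0], [0, 0, 0], [0, 0, 0], [0, 0, 0], [0, 0, 0], [0, 0, 0], [0, 0, 0], [0, 0, 0], [0, 0, 0], [0, 0, 0]], hand=[0.5, 0.5, 0.5, 0.5, 0.5, 0.5, 0.5, 0.5, 0.5, 0.5, 0.5, 0.5, 0.5, 0.5, 0.5, 0.5])

```text
time_s: 18.6
position: [0.4715, 0.1302, 0.1617]
orientation: [[-1.0, 0.0, 0.002], [0.0, 1.0, 0.0], [-0.002, 0.0, -1.0]]
wrist_force: [1.2, -0.3, -0.7]
gripper_width: 0.765
finger_force: 66.3
```

Run:
```python
from h import *
q=ctrl.camera("side")
cv2.imwrite("pics/6.png",cv2.resize(q["image"][180:480,200:600],(800,600)))
```

```text
(no output)
```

View pics/6.png

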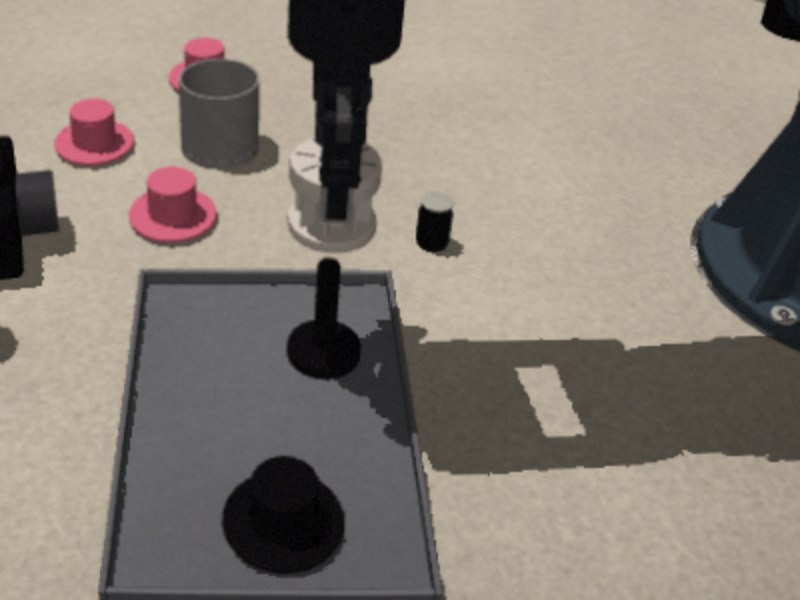

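The reel is clear above the stem, and the column stands on the tray at crop pixel (325,345). I'll move the reel to the free spot beside it.

Request:
arm_command(offset=[[-0.025, 0.01, 0], [-0.06, 0.023, 0], [-0.09, 0.035, 0], [-0.1035, 0.04, 0], [-0.1035, 0.04, 0.02], [-0.1035, 0.04, 0.05], [-0.1035, 0.04, 0.085], [-0.1035, 0.04, 0.105], [-0.1035, 0.04, 0.115], [-0.1035, 0.04, 0.12], [-0.1035, 0.04, 0.125], [-0.1035, 0.04, 0.126], [-0.1035, 0.04, 0.126]], rot=[[0, 0, 0], [0, 0, 0], [0, 0, 0], [0, 0, 0], [0, 0, 0], [0, 0, 0], [0, 0, 0], [0, 0, 0], [0, 0, 0], [0, 0, 0], [0, 0, 0], [0, 0, 0], [0, 0, 0]], hand=[0.5, 0.5, 0.5, 0.5, 0.5, 0.5, 0.5, 0.5, 0.5, 0.5, 0.5, 0.5, 0.5])

```text
time_s: 19.95
position: [0.5747, 0.1702, 0.0349]
orientation: [[-1.0, 0.0, 0.001], [0.0, 1.0, 0.0], [-0.001, 0.0, -1.0]]
wrist_force: [0.1, -0.0, -1.1]
gripper_width: 0.762
finger_force: 66.5
```

Request:
arm_command(offset=[[0, 0, 0.002], [0, 0, 0.003], [0, 0, 0.004], [0, 0, 0.004], [0, 0, 0.004]], rot=[[0, 0, 0], [0, 0, 0], [0, 0, 0], [0, 0, 0], [0, 0, 0]], hand=[0.5, 0.5, 0.5, 0.5, 0.5])

```text
time_s: 20.45
position: [0.5747, 0.1701, 0.0318]
orientation: [[-1.0, 0.0, 0.001], [0.0, 1.0, 0.0], [-0.001, 0.0, -1.0]]
wrist_force: [-4.9, -1.4, 14.4]
gripper_width: 0.762
finger_force: 67.8
```

Contact at the expected height. I'll release and retreat straight up.

Request:
arm_command(offset=[[0, 0, 0], [0, 0, 0], [0, 0, 0], [0, 0, 0], [0, 0, -0.01], [0, 0, -0.03], [0, 0, -0.06], [0, 0, -0.1], [0, 0, -0.14], [0, 0, -0.18], [0, 0, -0.2], [0, 0, -0.2], [0, 0, -0.2]], rot=[[0, 0, 0], [0, 0, 0], [0, 0, 0], [0, 0, 0], [0, 0, 0], [0, 0, 0], [0, 0, 0], [0, 0, 0], [0, 0, 0], [0, 0, 0], [0, 0, 0], [0, 0, 0], [0, 0, 0]], hand=[1, 1, 1, 1, 1, 1, 1, 1, 1, 1, 1, 1, 1])

```text
time_s: 21.75
position: [0.5742, 0.17, 0.2303]
orientation: [[-1.0, 0.0, 0.0], [0.0, 1.0, 0.0], [-0.0, 0.0, -1.0]]
wrist_force: [-0.1, -0.3, -0.2]
gripper_width: 1.005
finger_force: 0.0
```

Run:
```python
from h import *
q=ctrl.camera("side");print(ctrl.read_state()["position"])
cv2.imwrite("pics/7.png",cv2.resize(q["image"][180:480,200:600],(800,600)))
```

```text
[0.57387236 0.16997523 0.22946127]
```

View pics/7.png

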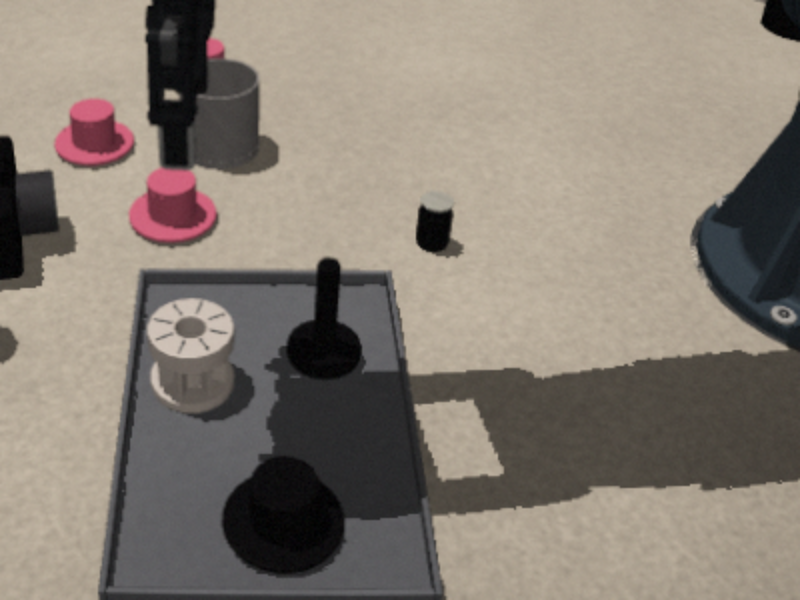

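The reel (190,355), column (325,345) and lid (283,515) all stand upright on the tray, and the tank has not moved. I'll hand in the job.

```bash
python3 -c "
from station import ctrl
print(ctrl.finish_job())"
```

```text
the job is handed in; nothing more can be done
None
```

The lid, column and reel stand upright and separate on the tray and the tank stands where it was; I handed the job in at about 22 s, and no verdict was returned.

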